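# Set the tube stage to its marker with the backlash taken up

### The job

On the geared tube stage, turn the orange-barred handwheel anticlockwise (seen from above) to drive the red tube rack towards the white reader box until the black pointer is at least 10 mm past the white line of the red rider; then turn it clockwise to bring the pointer back exactly level with that line, so that the last movement is clockwise and the gear play stays taken up that way (if you come back too far, go past the line again). Move the carriage only with the handwheel, do not shift the rider or anything else on the bench, and let go of the wheel.

Things in the scene. Friction and masses are not known exactly. Their poses are not given: they have to be found in the camera images.
- wheel_grip (a point): Grip point on the handwheel's vertical axis, 91 mm above the bench. The wheel: black disc 110 mm across (top at 67 mm) under an orange bar handle 100 mm long, 14 mm thick, its sides from 67 to 103 mm above the bench, centred on the axis; pinch it across its thickness from above. x runs along the bar (to its white-patched end), y across it, z up. Turns through more than a full turn.
- handwheel (a joint): Where the wheel stands within its play on the pinion, rad: -0.3 to +0.3; inside it the carriage stays still (0.015 N m). +0.3: taken up anticlockwise (driving to the reader); -0.3: taken up clockwise (driving back). It stays where it is left. With the play used up the wheel takes about 0.1 N m and moves the carriage 10 mm per radian, anticlockwise from above to the stage's +y.
- pointer (a point): Tip of the black pointer (4 mm wide, 30 mm long) on the carriage that bears the red rack of green-capped tubes, 43 mm above the bench. Axes as the stage's: +y is the direction of travel towards the reader. The carriage can travel 75 mm from its start and stays where it is left.
- rider_line (a point): The white line (3 mm wide) on the red rider (26 x 16 mm) on the white scale bar, at its end next to the pointer's tip, 43 mm above the bench. Axes as the stage's. The pointer starts 14 to 28 mm short of it (on the -y side) and is on the mark when its y in this frame is 0.
- stage: Fixed aluminium base, 270 x 400 x 15 mm; origin on the bench near its middle, z up, scale along its +x side. The wheel's axis stands at x -50, y -20 mm in it. Tube caps on the carriage reach 123 mm above the bench at x 60 mm, y -95 to +45 mm (plus the travel); the white reader box with blue roof reaches 146 mm at x 6 to 114, y 93 to 207 mm.
- marker: Marker pen, 130 x 13 mm, lying on the stage's base plate (origin under its middle, x along it). Bystander.
- sample_cup: White sample cup, 44 mm wide, 45 mm high, standing on the stage's base plate (origin under it). Bystander.
- pipette_cup: White cup of plastic pipettes, 72 mm wide, 160 mm high. Bystander.
- tub: White plastic tub, 130 mm wide, 85 mm high. Bystander.
- tube_block: Blue tube block, 85 x 125 x 30 mm. Bystander.
- reagent: Amber bottle, 68 mm wide, 150 mm high. Bystander.
- spare_rack: Red spare tube rack, 90 x 200 x 105 mm. Bystander.
- carriage: The moving carriage: dark steel plate with the red rack (165 mm long) of four green-capped tubes. Its origin coincides with the stage's at the start and shifts along the stage's y with the travel. Not to be touched.

How it is judged:
By the outcome, as a careful person would: the job done as asked, in the order asked, and still so for the second after the job is handed in, with the robot touching nothing.
It also fails if it takes over 72 s, if anything falls off the work surface, if the arm or the gripper's body presses on something with over 40 N, if the wrist force passes 120 N, or if a joint passes its speed limit or range.

### The arm

A 6-joint arm with a two-finger parallel gripper is mounted at the origin on the work surface. World frame = base frame: x ahead of the robot, y to its left, z up, the work surface at z = 0. Lengths are in m, angles in rad, forces in N, time in s.
With the tool pointing down it reaches from about 0.375 to 0.9 m from the base axis. Payload 3.1 kg.
Tool frame: the origin (TCP) lies between the finger pads; the fingertips stand manip.nose_length ahead of it and the grasp point (between the pads) lies 5 mm behind it (manip.nose_length is the distance from the TCP to the fingertips, in m); z points along the fingers, y is the line along which they close (so a half turn about z gives the same grasp; the last joint's range is limited). The gripper opens to 85 mm and grips with 20 to 120 N. Pads are 22 mm wide; open, the fingers measure 114 mm over their backs; the gripper's body (76 mm by 85 mm) begins 54 mm behind the grasp point. The pads swing forward as they close: fully open they stand 13 mm farther back than shut.
Start: joints at [1.06, 0.527, 1.433, -0, 1.181, -0.178], TCP at [0.204, 0.591, 0.215] pointing down, gripper open.
Joint ranges: [-3.08, 3.08], [-0.75, 2.2], [0.22, 2.44], [-1.43, 4.57], [0, 2.65], [-2.85, 2.85]. Speed limits (rad/s): [2.79, 2.79, 3.14, 3.14, 3.14, 3.14].

### API

Orientations are given as a unit quaternion [x, y, z, w].
In Python, from station import monitor, eyes, job, manip gives the robot as it stands.
- The arm moves only by the shell command python3 -m pendant 'ROWS' [FORCE]. ROWS is JSON, a list that holds one entry, the list of rows, each a list of 7 numbers: the shift along the tool's x, y, z as a fraction of full scale, then the turn, a rotation vector about the tool's x, y, z as a fraction of full scale, then the opening, from 0 (shut) to 1 (fully open). A call has 1 to 20 rows; each row shifts and turns the commanded pose from where the row before left it, along the tool's axes as they then stand; what a row does not reach is not made up. Full scale, the value 1, is 800 mm for a shift and 0.12 rad for a turn. A row lasts 1/10 s, in which the tool goes at most 50 mm and 8.59 degrees, less where a joint would pass 70% of its speed; a pose out of reach is approached as far as the arm can. A call with a number of a shift or a turn outside -1 to 1 is refused whole. A call with a gripper value outside its range is refused whole. The fingers move at their own pace and stop on an object; FORCE is the grip in N (left out, the last holds). Time passes only in rows, so rows that do not move let the fingers close. It gives the time, the measured TCP pose, the force, the opening and the grip force at its end, in the units of the state.
- monitor.sense(): the state, without advancing time (a new reading comes with each control period).
- eyes.snapshot(name): name is "scene" or "top" or "wrist"; returns a dict with "pixels" (480x640x3 uint8, red, green, blue), "depth" (480x640 float32, m along the optical axis (not along the pixel's ray), 0 where there is no reading), "intrinsics" (3x3 intrinsics, pixels), "eye" and "attitude" of the camera in the world. Camera axes: x right, y down, z forward; pixel columns grow to the right and rows downward; lengths in m; the calibration is good to about 2 mm. A picture is of the moment at which its call begins.
- job.sign_off(): hands the job in; it is judged then, once.
The state is a dict: "t": time; "q": joint angles; "qd": joint speeds; "tau": joint torques, N m; "tcp_pos": TCP position; "tool_rot": TCP orientation; "force": force on the tool from outside, world axes, zero at the start; "ft_torque": the same for the moment, N m; "finger_gap": opening from 0.0 (shut) to 1.0 (fully open); "gripper_force": force on a finger pad.
Only numpy, scipy, OpenCV 4.12 (cv2) and the standard library are available. Lean on these libraries where they do the work, as an engineer would, in place of code of your own. Each camera call takes 0.05 s, during which the arm holds its last target. There are 200 camera calls.

## Working session

There is one attempt and no reset: what is moved stays moved. The work goes in short steps, Python scripts to look and compute and a shell command to move; the robot and the scene stay as the last step left them, time stands still between calls to the robot, and variables do not carry over. Pictures are saved under pics/ and viewed, at most 10 in all, crops included, and the job is handed in when it is done.

```bash
ls; mkdir -p pics; python3 - <<'E'
from station import monitor, eyes, job, manip
import cv2,numpy as np
print(manip.nose_length, monitor.sense())
for n in ("scene","top","wrist"):
    s=eyes.snapshot(n); cv2.imwrite(f"pics/{n}0.png",s["pixels"][:,:,::-1]); np.savez(f"pics/{n}0.npz",**s); print(n,s["eye"],s["attitude"],s["intrinsics"])
E
```

```text
pics
0.014 {'t': 0.0, 'q': array([ 1.05949382e+00,  5.28463231e-01,  1.43392945e+00, -1.79508088e-05,
        1.18138681e+00, -1.78536600e-01]), 'qd': array([ 0.00036974, -0.00032415,  0.00081486, -0.00084654, -0.00102868,
       -0.00026514]), 'tau': array([-9.52415794e-04, -4.42353094e+01, -1.78023112e+01, -3.51212493e-04,
        8.52200756e-03, -1.60518990e-06]), 'tcp_pos': array([0.20378053, 0.59003758, 0.21362683]), 'tool_rot': array([ 1.65612878e-01,  9.86190235e-01, -1.03182522e-03, -3.61896792e-04]), 'force': array([0.14804966, 0.12339402, 0.96988504]), 'ft_torque': array([0.00754556, 0.01048994, 0.01394274]), 'gripper_force': 0.0, 'finger_gap': 1.0021005896070843}
scene [ 1.00341191 -0.65856364  0.97202007] [ 0.89009609  0.2850261  -0.10243615 -0.34058173] [[490.61088208   0.         312.29951209]
 [  0.         490.61088208 241.98978909]
 [  0.           0.           1.        ]]
top [0.32738966 0.0084276  1.33745594] [ 0.71211692 -0.69645633  0.06713635 -0.05771295] [[453.25453061   0.         328.50658124]
 [  0.         453.25453061 239.39864681]
 [  0.           0.           1.        ]]
wrist [0.13066632 0.61511988 0.37360093] [0.80484861 0.57349968 0.08824239 0.12461988] [[347.63856233   0.         319.65756755]
 [  0.         347.63856233 238.21918778]
 [  0.           0.           1.        ]]
```

View pics/top0.png

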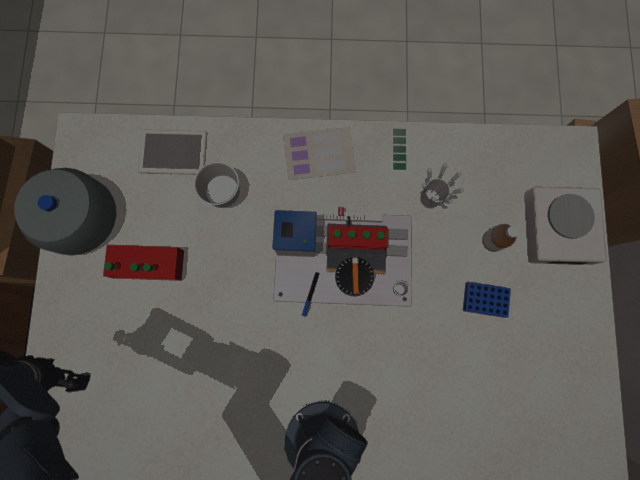

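View pics/wrist0.png

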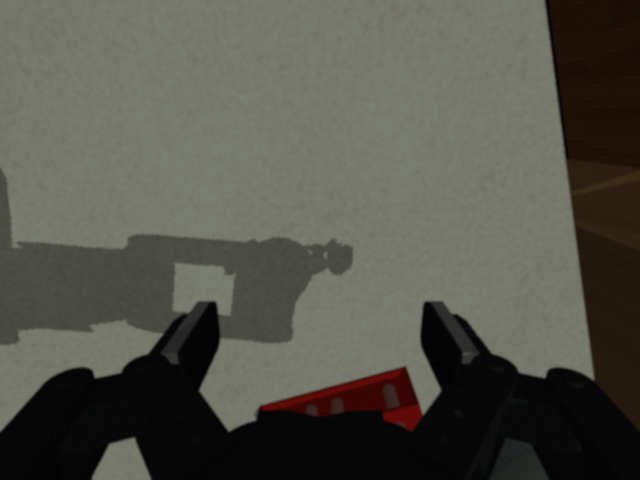

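```bash
cat > h.py <<'E'
import cv2,numpy as np
from scipy.spatial.transform import Rotation as R
def ray(s,uv,z):
    uv=np.atleast_2d(np.asarray(uv,float)); K=s["intrinsics"]
    d=np.c_[(uv-[K[0,2],K[1,2]])/[K[0,0],K[1,1]],np.ones(len(uv))]@R.from_quat(s["attitude"]).as_matrix().T
    return s["eye"]+d*((z-s["eye"][2])/d[:,2])[:,None]
def proj(s,P):
    c=(np.atleast_2d(P)-s["eye"])@R.from_quat(s["attitude"]).as_matrix(); K=s["intrinsics"]
    return c[:,:2]/c[:,2:]*[K[0,0],K[1,1]]+[K[0,2],K[1,2]]
def mask(s,lo,hi):
    return cv2.inRange(cv2.cvtColor(s["pixels"],cv2.COLOR_RGB2HSV),np.array(lo),np.array(hi))
def blobs(m,amin=5):
    cs,_=cv2.findContours(m,cv2.RETR_EXTERNAL,cv2.CHAIN_APPROX_NONE)
    return sorted([c for c in cs if cv2.contourArea(c)>=amin],key=cv2.contourArea,reverse=True)
E
python3 - <<'E'
from h import *
s=dict(np.load("pics/top0.npz"))
im=s["pixels"][195:315,260:420,::-1]; cv2.imwrite("pics/topc.png",cv2.resize(im,None,fx=5,fy=5,interpolation=cv2.INTER_CUBIC))
for c in blobs(mask(s,(8,150,100),(22,255,255)))[:4]:
    r=cv2.minAreaRect(c); print(r, ray(s,[r[0]],.103), ray(s,cv2.boxPoints(r),.103)[:,:2])
sc=dict(np.load("pics/scene0.npz"))
c=proj(sc,ray(s,[[355,255]],.06))[0]; print(c)
x,y=c.astype(int); cv2.imwrite("pics/scc.png",cv2.resize(sc["pixels"][y-90:y+90,x-120:x+120,::-1],None,fx=3.3,fy=3.3,interpolation=cv2.INTER_CUBIC)); print(x-120,y-90)
E
```

```text
((355.0, 278.0), (28.0, 4.0), 90.0) [[ 0.44288657 -0.08026099  0.103     ]] [[ 0.48118437 -0.0743641 ]
 [ 0.48143431 -0.08534366]
 [ 0.40499779 -0.0860949 ]
 [ 0.40476079 -0.07523397]]
[279.40417391 259.69042519]
159 169
```

View pics/topc.png

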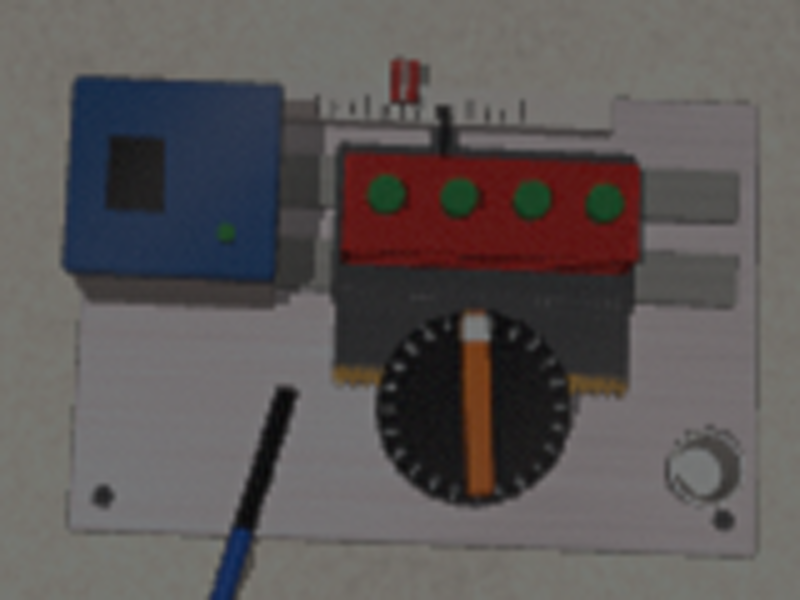

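View pics/scc.png

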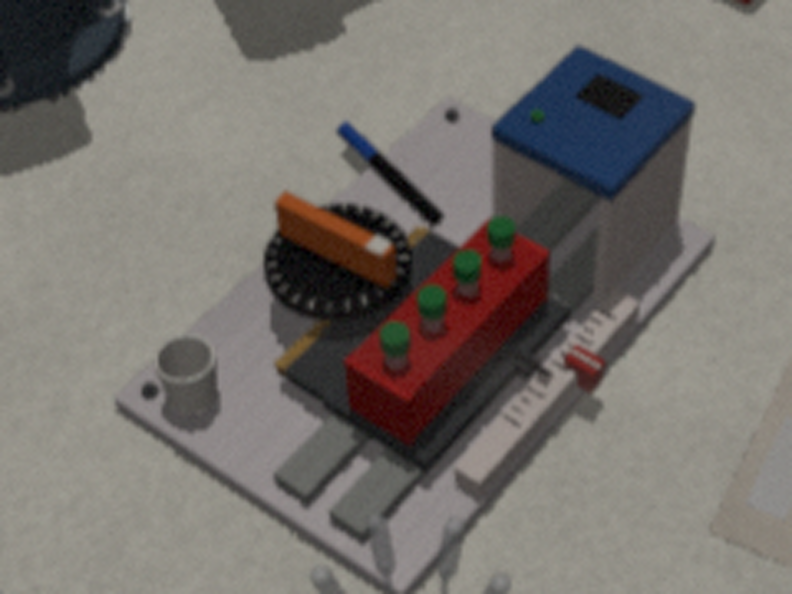

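The top view shows the bar nearly along world x, with its white end at about (355,260) and its axis at about (355.7,276). The pointer is at about (349,220) and the rider line at about (341,211). The reader is on the image left, which is world +y.

```bash
python3 - <<'E'
from h import *
s=dict(np.load("pics/top0.npz"))
f=lambda L:np.array(L,float)/5+[260,195]-0.4
b=ray(s,f([[476,312],[481,495]]),.103); print("bar",b,b.mean(0),np.linalg.norm(b[0]-b[1]),np.degrees(np.arctan2(*(b[0]-b[1])[1::-1])))
d=ray(s,f([[474,406]]),.067); print("disc",d)
e=ray(s,f([[68,530],[757,555],[755,100]]),.015); print("corners",e,np.degrees(np.arctan2(*(e[0]-e[1])[1::-1])),np.linalg.norm(e[0]-e[1]))
th=np.arctan2(*(e[0]-e[1])[1::-1])-np.pi/2
ux=np.array([np.cos(th),np.sin(th)]);uy=np.array([-ux[1],ux[0]])
o=e[1,:2]+.135*ux+.2*uy; print("wheel from stage",o-.05*ux-.02*uy)
p=ray(s,f([[445,108],[403,100]]),.043);print("ptr/rider",p,(p[1]-p[0])[:2]@uy)
w=dict(np.load("pics/wrist0.npz"))
T=R.from_quat([1.65612878e-01,9.86190235e-01,-1.03182522e-03,-3.61896792e-04])
print("cam in tool",T.inv().apply(w["eye"]-[0.20378053,0.59003758,0.21362683]),(T.inv()*R.from_quat(w["attitude"])).as_matrix())
E
```

```text
bar [[ 0.50066599 -0.07909762  0.103     ]
 [ 0.400609   -0.08288077  0.103     ]] [ 0.45063749 -0.08098919  0.103     ] 0.10012848065829946 2.1653193509323008
disc [[ 0.45240248 -0.08109463  0.067     ]]
corners [[ 0.38051561  0.14922898  0.015     ]
 [ 0.37473882 -0.24977499  0.015     ]
 [ 0.6452783  -0.25159541  0.015     ]] 89.17052823672334 0.3990457870143979
wheel from stage [ 0.46233568 -0.07102436]
ptr/rider [[ 0.62927685 -0.06388263  0.043     ]
 [ 0.63348308 -0.03918494  0.043     ]] 0.02475599966776878
cam in tool [ 0.0773562  -0.00052121 -0.15994458] [[ 3.08196945e-05 -9.53254354e-01 -3.02169052e-01]
 [ 9.99999206e-01 -3.51237255e-04  1.21004488e-03]
 [-1.25961357e-03 -3.02168849e-01  9.53253586e-01]]
```

```bash
python3 -m pendant '[[[-0.0322,-0.0366,-0.0025,0,0,0,1],[-0.0322,-0.0366,-0.0025,0,0,0,1],[-0.0322,-0.0366,-0.0025,0,0,0,1],[-0.0322,-0.0366,-0.0025,0,0,0,1],[-0.0322,-0.0366,-0.0025,0,0,0,1],[-0.0322,-0.0366,-0.0025,0,0,0,1],[-0.0322,-0.0366,-0.0025,0,0,0,1],[-0.0322,-0.0366,-0.0025,0,0,0,1],[-0.0322,-0.0366,-0.0025,0,0,0,1],[-0.0322,-0.0366,-0.0025,0,0,0,1],[-0.0322,-0.0366,-0.0025,0,0,0,1],[-0.0322,-0.0366,-0.0025,0,0,0,1],[-0.0322,-0.0366,-0.0025,0,0,0,1],[-0.0322,-0.0366,-0.0025,0,0,0,1],[-0.0322,-0.0366,-0.0025,0,0,0,1],[-0.0322,-0.0366,-0.0025,0,0,0,1],[-0.0322,-0.0366,-0.0025,0,0,0,1],[-0.0322,-0.0366,-0.0025,0,0,0,1],[0,0,0,0,0,0.5,1],[0,0,0,0,0,1,1]]]'
python3 -m pendant '[[[0,0,0,0,0,1,1],[0,0,0,0,0,1,1],[0,0,0,0,0,1,1],[0,0,0,0,0,1,1],[0,0,0,0,0,1,1],[0,0,0,0,0,1,1],[0,0,0,0,0,1,1],[0,0,0,0,0,1,1],[0,0,0,0,0,1,1],[0,0,0,0,0,1,1],[0,0,0,0,0,1,1],[0,0,0,0,0,1,1],[0,0,0,0,0,1,1],[0,0,0,0,0,1,1],[0,0,0,0,0,1,1],[0,0,0,0,0,1,1],[0,0,0,0,0,1,1],[0,0,0,0,0,1,1],[0,0,0,0,0,1,1],[0,0,0,0,0,1,1]]]'
python3 -m pendant '[[[0,0,0,0,0,1,1],[0,0,0,0,0,0.6,1],[0,0,0,0,0,0,1],[0,0,0,0,0,0,1]]]'
python3 - <<'E'
from h import *
from station import monitor, eyes
st=monitor.sense(); print(st["q"],st["tcp_pos"]); M=R.from_quat(st["tool_rot"]).as_matrix(); print(M)
s=eyes.snapshot("wrist"); np.savez("pics/w1.npz",**s); cv2.imwrite("pics/w1.png",s["pixels"][:,:,::-1])
E
```

```text
t: 2.15
tcp_pos: [0.4705, -0.0604, 0.2503]
tool_rot: [0.257, 0.966, 0.0, -0.0]
force: [-0.5, 1.5, 0.6]
finger_gap: 0.999
gripper_force: 0.0
t: 4.15
tcp_pos: [0.47, -0.0588, 0.2504]
tool_rot: [0.994, 0.112, -0.0, -0.0]
force: [0.5, -0.3, 0.2]
finger_gap: 0.998
gripper_force: 0.0
t: 4.55
tcp_pos: [0.47, -0.0588, 0.2505]
tool_rot: [1.0, 0.019, -0.0, -0.0]
force: [-0.4, 0.6, -0.2]
finger_gap: 1.0
gripper_force: 0.0
[-3.61041108e-01  2.76004777e-01  1.75455205e+00 -3.61255416e-06
  1.11141052e+00  1.17137579e+00] [ 0.47003665 -0.05883375  0.25048319]
[[ 9.99263478e-01  3.83715782e-02 -3.51678147e-04]
 [ 3.83716257e-02 -9.99263530e-01  1.29329665e-04]
 [-3.46456563e-04 -1.42728873e-04 -9.99999930e-01]]
```

View pics/w1.png

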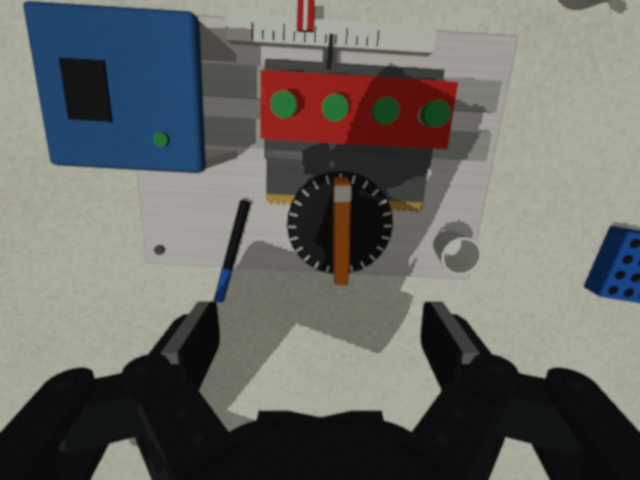

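The wrist view shows the bar from (343,178) to (341,284), the pointer tip near (331,36) and the rider's white line near (306,25).

```bash
cat >> h.py <<'E'
def bar(s,z=.103):
    m=mask(s,(5,130,60),(22,255,255)); c=blobs(m,100)
    c=min(c,key=lambda c:abs(np.linalg.norm(0)))if 0 else c[0]
    r=cv2.minAreaRect(c); return r
def gap(s,P0=(.63,-.05),half=.07,save=None):
    """y gap rider-pointer: sub-pixel columns of dark pointer / white line, cast to z=.043; orthorectified 0.25mm/px crop"""
    n=int(half*2/.00025); g=(np.arange(n)+.5)*.00025-half
    X,Y=np.meshgrid(P0[0]-g,P0[1]-g,indexing="ij")
    uv=proj(s,np.c_[X.ravel(),Y.ravel(),np.full(X.size,.043)]).astype(np.float32)
    o=cv2.remap(s["pixels"],uv[:,0].reshape(n,n),uv[:,1].reshape(n,n),cv2.INTER_LINEAR)
    if save: cv2.imwrite(save,o[:,:,::-1])
    return o
E
python3 - <<'E'
from h import *
s=dict(np.load("pics/w1.npz"))
m=mask(s,(5,120,50),(22,255,255)); m[:165]=0;m[295:]=0;m[:,:325]=0;m[:,360:]=0
c=blobs(m,50)[0]; r=cv2.minAreaRect(c); print(r)
b=ray(s,[[343,178],[341,284]],.103); print("bar ends",b, b.mean(0))
d=ray(s,[[340,222]],.067); print(d)
o=gap(s,save="pics/g1.png")
E
```

```text
((341.5, 243.0), (82.0, 17.0), 90.0)
bar ends [[ 0.50612784 -0.07819962  0.103     ]
 [ 0.40429324 -0.08224003  0.103     ]] [ 0.45521054 -0.08021982  0.103     ]
[[ 0.45667956 -0.08031446  0.067     ]]
```

View pics/g1.png

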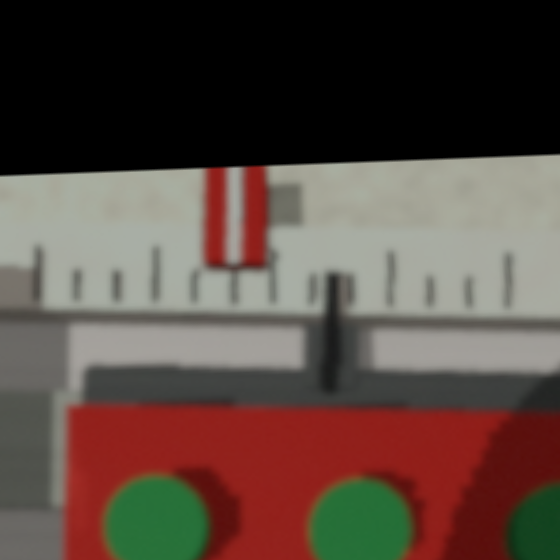

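```bash
python3 -m pendant '[[[-0.0108,0.0132,0,0,0,0,1],[-0.0108,0.0132,0,0,0,0,1],[0,0,0.0343,0,0,0,1],[0,0,0.0343,0,0,0,1],[0,0,0.0343,0,0,0,0.7],[0,0,0.0343,0,0,0,0.5],[0,0,0.0343,0,0,0,0.5],[0,0,0.0343,0,0,0,0.5],[0,0,0,0,0,0,0.5]]]' 40
python3 -m pendant '[[[0,0,0,0,0,0,0.2],[0,0,0,0,0,0,0],[0,0,0,0,0,0,0],[0,0,0,0,0,0,0],[0,0,0,0,0,0,0],[0,0,0,0,0,0,0]]]' 40
```

```text
t: 5.5
tcp_pos: [0.4509, -0.0806, 0.0836]
tool_rot: [1.0, 0.018, -0.003, -0.001]
force: [-0.7, 0.8, 0.1]
finger_gap: 0.497
gripper_force: 0.0
t: 6.1
tcp_pos: [0.4539, -0.0807, 0.0864]
tool_rot: [1.0, 0.019, 0.0, 0.0]
force: [0.5, 0.3, 0.9]
finger_gap: 0.0
gripper_force: 0.0
```

```bash
python3 - <<'E'
from h import *
from station import monitor, eyes
st=monitor.sense(); print(st["tcp_pos"],st["finger_gap"],st["gripper_force"],st["force"])
s=eyes.snapshot("wrist"); t=eyes.snapshot("scene"); np.savez("pics/w2.npz",**s)
c=t["pixels"][169:349,159:399]
cv2.imwrite("pics/w2.png",np.hstack([cv2.resize(s["pixels"],(400,300)),cv2.resize(c,(400,300))])[:,:,::-1])
E
```

```text
[ 0.45392864 -0.08065783  0.0863869 ] 7.732060475161479e-06 0.0 [0.53694675 0.2724071  0.89637822]
```

View pics/w2.png

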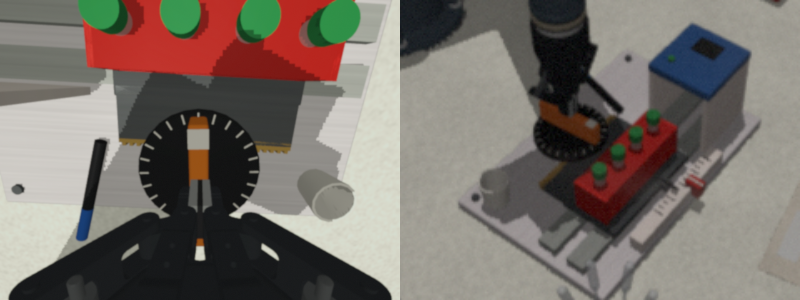

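```bash
python3 - <<'E'
from h import *
s=dict(np.load("pics/w2.npz"))
cv2.imwrite("pics/w2c.png",cv2.resize(s["pixels"][160:480,200:440,::-1],None,fx=1.8,fy=1.8,interpolation=cv2.INTER_CUBIC))
E
```

```text
(no output)
```

View pics/w2c.png

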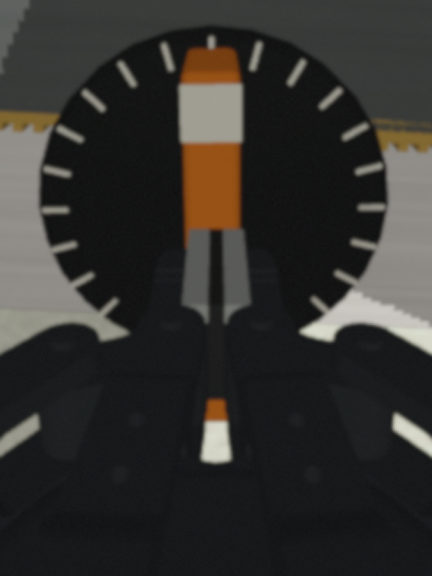

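```bash
python3 - <<'E'
from h import *
from station import monitor
s=dict(np.load("pics/w2.npz"))
print("eye",s["eye"],monitor.sense()["tcp_pos"])
for n,(a,b) in dict(patch=(211,110),bar=(211,180),barEnd=(216,408),padL=(198,240),padR=(233,240),padL2=(195,290),gap=(216,250),disc=(110,200),padLback=(170,270)).items():
    u,v=a/1.8+200,b/1.8+160; d=s["depth"][int(v),int(u)]; r=ray(s,[[u,v]],0)[0]-s["eye"]
    ax=R.from_quat(s["attitude"]).as_matrix()[:,2]; P=s["eye"]+r*d/(r@ax); print(n,d,P.round(4))
E
```

```text
eye [ 0.53043729 -0.07820947  0.24629423] [ 0.45393297 -0.08066641  0.08633606]
patch 0.14646846 [ 0.4934 -0.0785  0.1044]
bar 0.15170655 [ 0.4759 -0.0791  0.1044]
barEnd 0.17304818 [ 0.4082 -0.0829  0.1033]
padL 0.14660153 [ 0.4642 -0.0765  0.1134]
padR 0.14725128 [ 0.4642 -0.0848  0.1128]
padL2 0.12566407 [ 0.4641 -0.0765  0.1354]
gap 0.14117317 [ 0.4647 -0.0807  0.119 ]
disc 0.19342475 [ 0.4538 -0.0484  0.0673]
padLback 0.14222895 [ 0.4595 -0.0705  0.1194]
```

```bash
python3 - <<'E'
from h import *
def pt(s,u,v):
    d=s["depth"][int(v),int(u)]; r=ray(s,[[u,v]],0)[0]-s["eye"]; ax=R.from_quat(s["attitude"]).as_matrix()[:,2]; return (s["eye"]+r*d/(r@ax)).round(4)
s=dict(np.load("pics/w1.npz"))
for p in [(207,306),(211,308),(435,306),(430,308),(200,325),(425,312)]: print("w1",p,pt(s,*p)-[.47,-.0588,.2505])
s=dict(np.load("pics/w2.npz"))
for v in range(278,300,2): print("w2",v,[(pt(s,u,v)-[.4539,-.0807,.0863]).round(4).tolist() for u in (308,314,320,329,335)])
E
```

```text
w1 (207, 306) [0.0092 0.0439 0.0386]
w1 (211, 308) [0.0079 0.0426 0.0379]
w1 (435, 306) [ 0.0122 -0.0452  0.0379]
w1 (430, 308) [ 0.012  -0.0429  0.0391]
w1 (200, 325) [0.0083 0.0426 0.0508]
w1 (425, 312) [ 0.0079 -0.0426  0.0351]
w2 278 [[0.0127, 0.0054, 0.0168], [0.0127, 0.0027, 0.0165], [0.0132, 0.0, 0.0174], [0.0131, -0.004, 0.0169], [-0.0022, -0.0089, -0.018]]
w2 280 [[0.0116, 0.0054, 0.0164], [0.0125, 0.0027, 0.0182], [0.0122, 0.0, 0.0173], [0.0125, -0.004, 0.0177], [-0.0035, -0.009, -0.0181]]
w2 282 [[0.0114, 0.0053, 0.0182], [0.011, 0.0026, 0.0172], [0.0114, 0.0, 0.0177], [0.011, -0.0041, 0.0165], [-0.0049, -0.0091, -0.0185]]
w2 284 [[0.0102, 0.0053, 0.0177], [0.0105, 0.0026, 0.0181], [0.0101, -0.0001, 0.0171], [0.0102, -0.0041, 0.017], [-0.0064, -0.0092, -0.0191]]
w2 286 [[0.0093, 0.0053, 0.0178], [0.0088, 0.0026, 0.0167], [0.0089, -0.0001, 0.0165], [0.0089, -0.0042, 0.0163], [-0.0072, -0.0092, -0.0182]]
w2 288 [[0.0098, 0.0052, 0.0209], [0.0107, 0.0025, 0.0225], [0.0104, -0.0001, 0.0218], [0.0105, -0.004, 0.0217], [-0.0093, -0.0094, -0.02]]
w2 290 [[0.0105, 0.0051, 0.0245], [0.0105, 0.0025, 0.0242], [0.0105, -0.0001, 0.0239], [0.0112, -0.0039, 0.025], [-0.0096, -0.0093, -0.0181]]
w2 292 [[0.0104, 0.005, 0.0262], [0.0106, 0.0025, 0.0264], [0.011, 0.0, 0.0269], [0.0108, -0.0039, 0.0263], [0.0108, -0.0064, 0.0261]]
w2 294 [[0.0105, 0.005, 0.0282], [0.0108, 0.0025, 0.0285], [0.0105, -0.0001, 0.0278], [0.0111, -0.0038, 0.0286], [0.0109, -0.0063, 0.0281]]
w2 296 [[0.0107, 0.0049, 0.0303], [0.0107, 0.0024, 0.0302], [0.0103, -0.0001, 0.0292], [0.0108, -0.0038, 0.0298], [0.0112, -0.0062, 0.0306]]
w2 298 [[0.0103, 0.0049, 0.0314], [0.01, 0.0024, 0.0306], [0.0111, 0.0, 0.0326], [0.011, -0.0037, 0.0321], [0.0105, -0.0062, 0.031]]
```

The shut pads sit on top of the bar. Depth puts their tips about 20 mm above the reported TCP, not 14 mm ahead of it. I'll open and go about 28 mm lower, watching the force.

```bash
python3 -m pendant '[[[0,0,0,0,0,0,0.5],[0,0,0,0,0,0,0.5],[0,0,0,0,0,0,0.5],[0,0,0,0,0,0,0.5],[0,0,0.009,0,0,0,0.5],[0,0,0.009,0,0,0,0.5],[0,0,0.009,0,0,0,0.5],[0,0,0.008,0,0,0,0.5],[0,0,0,0,0,0,0.5]]]' 40
python3 -m pendant '[[[0,0,0,0,0,0,0.2],[0,0,0,0,0,0,0],[0,0,0,0,0,0,0],[0,0,0,0,0,0,0],[0,0,0,0,0,0,0]]]' 40
python3 - <<'E'
from h import *
from station import monitor, eyes
st=monitor.sense(); print(st["tcp_pos"],st["finger_gap"],st["gripper_force"],st["force"],st["q"][5])
def pt(s,u,v):
    d=s["depth"][int(v),int(u)]; r=ray(s,[[u,v]],0)[0]-s["eye"]; ax=R.from_quat(s["attitude"]).as_matrix()[:,2]; return (s["eye"]+r*d/(r@ax)).round(4)
s=eyes.snapshot("wrist"); np.savez("pics/w3.npz",**s); cv2.imwrite("pics/w3.png",s["pixels"][:,:,::-1])
for u in (300,306,310,320,330,336,342): print(u,[pt(s,u,v).tolist() for v in (280,290,300,320)])
E
```

```text
t: 7.1
tcp_pos: [0.453, -0.0803, 0.0568]
tool_rot: [1.0, 0.018, -0.001, -0.001]
force: [-0.2, 0.3, 0.3]
finger_gap: 0.5
gripper_force: 0.0
t: 7.6
tcp_pos: [0.4537, -0.0802, 0.0582]
tool_rot: [1.0, 0.018, 0.0, -0.0]
force: [1.9, 3.6, 1.9]
finger_gap: 0.156
gripper_force: 40.4
[ 0.45374851 -0.08015769  0.05817483] 0.15588261756626245 40.396138429641724 [1.87719316 3.61400128 1.8706073 ] 1.11489208169986
300 [[0.4779, -0.0725, 0.1025], [0.4732, -0.0726, 0.1009], [0.4695, -0.0727, 0.1019], [0.4643, -0.0731, 0.1072]]
306 [[0.4784, -0.0747, 0.1034], [0.4739, -0.0748, 0.1023], [0.4703, -0.0749, 0.1032], [0.4625, -0.0752, 0.104]]
310 [[0.4791, -0.0762, 0.1048], [0.4743, -0.0763, 0.103], [0.4706, -0.0764, 0.1037], [0.5304, -0.0779, 0.2181]]
320 [[0.4784, -0.0798, 0.1031], [0.4742, -0.0799, 0.1026], [0.5304, -0.0779, 0.2181], [0.462, -0.0804, 0.1028]]
330 [[0.4789, -0.0833, 0.1038], [0.4752, -0.0835, 0.1043], [0.4707, -0.0837, 0.1033], [0.4629, -0.0841, 0.1041]]
336 [[0.4784, -0.0856, 0.1024], [0.475, -0.0857, 0.1036], [0.4706, -0.086, 0.1029], [0.4617, -0.0864, 0.102]]
342 [[0.463, -0.0907, 0.0681], [0.4645, -0.0898, 0.0819], [0.4648, -0.0892, 0.0916], [0.4646, -0.0883, 0.1068]]
```

Now it's gripped: 13 mm opening at 40 N. I'll start turning anticlockwise and watch the force.

```bash
python3 -m pendant '[[[0,0,0,0,0,-0.5,0],[0,0,0,0,0,-1,0],[0,0,0,0,0,-1,0],[0,0,0,0,0,-1,0],[0,0,0,0,0,-1,0],[0,0,0,0,0,-0.5,0],[0,0,0,0,0,0,0]]]' 40
python3 -m pendant '[[[0,0,0,0,0,-0.5,0],[0,0,0,0,0,-1,0],[0,0,0,0,0,-1,0],[0,0,0,0,0,-1,0],[0,0,0,0,0,-1,0],[0,0,0,0,0,-1,0],[0,0,0,0,0,-1,0],[0,0,0,0,0,-0.5,0],[0,0,0,0,0,0,0]]]' 40
python3 - <<'E'
from h import *
from station import monitor, eyes
st=monitor.sense(); print(st["tcp_pos"],st["force"],st["ft_torque"],st["q"][5])
s=eyes.snapshot("top"); gap(s,save="pics/g2.png"); np.savez("pics/t2.npz",**s)
E
```

```text
t: 8.35
tcp_pos: [0.4536, -0.0797, 0.0582]
tool_rot: [0.95, 0.313, 0.0, -0.001]
force: [2.8, 7.3, 1.6]
finger_gap: 0.155
gripper_force: 40.5
t: 9.25
tcp_pos: [0.453, -0.0793, 0.0582]
tool_rot: [0.74, 0.673, 0.0, -0.001]
force: [1.0, 7.5, 3.1]
finger_gap: 0.159
gripper_force: 40.7
[ 0.45302264 -0.07932362  0.05816412] [0.97812786 7.53356534 3.14682209] [ 1.3270365  -0.30779808  0.00955207] -0.32620284349394585
```

```bash
python3 -m pendant '[[[0,0,0,0,0,-0.5,0],[0,0,0,0,0,-1,0],[0,0,0,0,0,-1,0],[0,0,0,0,0,-1,0],[0,0,0,0,0,-1,0],[0,0,0,0,0,-1,0],[0,0,0,0,0,-1,0],[0,0,0,0,0,-1,0],[0,0,0,0,0,-1,0],[0,0,0,0,0,-0.5,0],[0,0,0,0,0,0,0]]]' 40
python3 -m pendant '[[[0,0,0,0,0,-0.5,0],[0,0,0,0,0,-1,0],[0,0,0,0,0,-1,0],[0,0,0,0,0,-1,0],[0,0,0,0,0,-1,0],[0,0,0,0,0,-1,0],[0,0,0,0,0,-1,0],[0,0,0,0,0,-1,0],[0,0,0,0,0,-1,0],[0,0,0,0,0,-1,0],[0,0,0,0,0,-1,0],[0,0,0,0,0,-0.5,0],[0,0,0,0,0,0,0]]]' 40
python3 - <<'E'
from h import *
from station import monitor, eyes
st=monitor.sense(); print(st["tcp_pos"],st["force"],st["ft_torque"],st["q"][5])
a=eyes.snapshot("top"); b=eyes.snapshot("scene"); np.savez("pics/t3.npz",**a); np.savez("pics/s3.npz",**b)
im=np.hstack([cv2.resize(gap(a),(400,400)),cv2.resize(gap(b),(400,400))])
cv2.imwrite("pics/g3.png",im[:,:,::-1])
E
```

```text
t: 10.4
tcp_pos: [0.4522, -0.0795, 0.0581]
tool_rot: [0.288, 0.958, 0.001, -0.002]
force: [-1.6, 6.0, 4.0]
finger_gap: 0.157
gripper_force: 40.9
t: 11.7
tcp_pos: [0.4522, -0.0804, 0.0581]
tool_rot: [-0.36, 0.933, 0.001, -0.001]
force: [-2.8, 0.7, 4.1]
finger_gap: 0.16
gripper_force: 41.0
[ 0.45221963 -0.08044747  0.0581373 ] [-2.83264611  0.73997947  4.06482428] [0.2695868  0.48421547 0.02648665] -2.7250919588777274
```

View pics/g3.png

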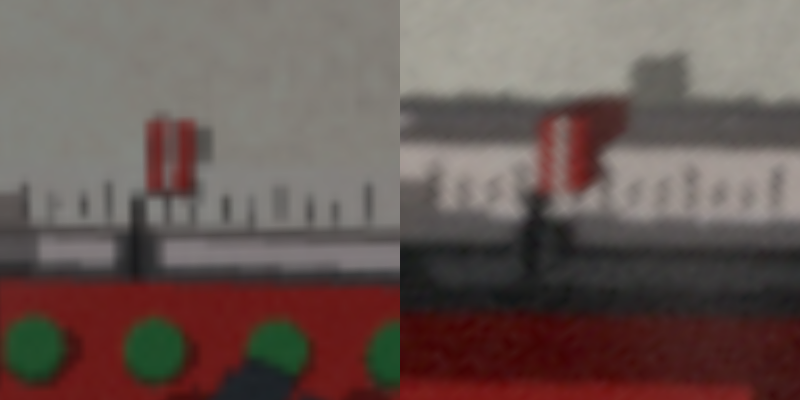

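The left panel (top camera, rectified at 0.35 mm/px) puts the pointer at column 138 and the line at 170, so about 11 mm past. I'll go slightly further for margin, then turn back most of the way.

```bash
python3 -m pendant '[[[0,0,0,0,0,-0.4,0],[0,0,0,0,0,-0.3,0],[0,0,0,0,0,0,0],[0,0,0,0,0,0,0]]]' 40
cat >> h.py <<'E'
def measure(s,th=-.019,c0=(.633,-.039),red_min=60):
    """pointer minus line along stage y (mm, + = past). returns also line y, pointer y. Rectified strip aligned with stage, 0.25 mm px"""
    ux=np.array([np.cos(th),np.sin(th)]);uy=np.array([-ux[1],ux[0]])
    a=np.arange(.035,-.055,-.00025); b=np.arange(.05,-.05,-.00025)
    A,B=np.meshgrid(a,b,indexing="ij"); P=np.array(c0)+A[...,None]*ux+B[...,None]*uy
    uv=proj(s,np.c_[P.reshape(-1,2),np.full(A.size,.043)]).astype(np.float32)
    o=cv2.remap(s["pixels"],uv[:,0].reshape(A.shape),uv[:,1].reshape(A.shape),cv2.INTER_LINEAR).astype(float)
    red=((o[...,0]>1.8*o[...,1])&(o[...,0]>red_min)).astype(np.uint8)
    n,l,st,_=cv2.connectedComponentsWithStats(cv2.dilate(red,np.ones((1,9),np.uint8)))
    k=[i for i in range(1,n) if 10/.25<st[i,2]<24/.25 and st[i,3]>6/.25]
    k=min(k,key=lambda i:st[i,1]); x,y,w,h=st[k,:4]; end=y+h
    r=o[y+6 if y>0 else 2:end-6,x+4:x+w-4]; g=r[...,1]; g=g.mean(0)   # green: low on red, high on white line
    c=w//2-4; lo=max(0,c-16); gg=g[lo:c+17]; wt=np.clip(gg-(gg.min()+gg.max())/2,0,None); lc=x+4+lo+(wt*np.arange(len(wt))).sum()/wt.sum()
    rows=range(end+8,end+80,3); pc=[]
    for i in rows:
        v=o[i:i+3].max(2).mean(0); m=v.min(); 
        pc.append((i,v.argmin(),m,round(float(np.median(v)))))
    return o,(x,y,w,h),lc,pc,b
E
python3 - <<'E'
from h import *
from station import eyes,monitor
print(monitor.sense()["q"][5],monitor.sense()["force"])
np.savez("pics/t4.npz",**eyes.snapshot("top"))
for n in ("w1","top0","t3","t4"):
    s=dict(np.load(f"pics/{n}.npz")); o,bx,lc,pc,b=measure(s); print(n,bx,lc,[(int(p[0]),int(p[1]),int(p[2]),p[3]) for p in pc[::2]])
E
```

```text
t: 12.2
tcp_pos: [0.4523, -0.0805, 0.0581]
tool_rot: [-0.398, 0.917, 0.001, -0.001]
force: [-3.4, 1.7, 6.1]
finger_gap: 0.156
gripper_force: 41.1
-2.8077997819063545 [-3.37960921  1.68816594  6.1394859 ]Traceback (most recent call last):
  File "<stdin>", line 6, in <module>
  File "h.py", line 37, in measure
    k=min(k,key=lambda i:st[i,1]); x,y,w,h=st[k,:4]; end=y+h
ValueError: min() iterable argument is empty
```

```bash
sed -i 's/np.ones((1,9)/np.ones((1,21)/' h.py
python3 - <<'E'
from h import *
for n in ("w1","top0","t3","t4"):
    s=dict(np.load(f"pics/{n}.npz")); o,bx,lc,pc,b=measure(s,red_min=40); print(n,bx,lc,[(int(p[0]),int(p[1]),int(p[2]),p[3]) for p in pc[::2]])
E
```

```text
w1 (np.int32(160), np.int32(37), np.int32(81), np.int32(102)) 197.52511054015295 [(147, 298, 48, 162), (153, 298, 39, 165), (159, 298, 39, 165), (165, 299, 40, 165), (171, 296, 41, 165), (177, 297, 37, 166), (183, 297, 33, 136), (189, 297, 29, 93), (195, 297, 28, 109), (201, 297, 28, 149), (207, 298, 26, 161), (213, 298, 27, 162)]
top0 (np.int32(163), np.int32(45), np.int32(82), np.int32(95)) 200.59256124721603 [(148, 293, 59, 100), (154, 293, 42, 102), (160, 293, 31, 102), (166, 294, 30, 104), (172, 294, 33, 105), (178, 305, 35, 105), (184, 305, 36, 99), (190, 305, 33, 85), (196, 306, 28, 74), (202, 306, 25, 80), (208, 306, 23, 91), (214, 304, 24, 104)]
t3 (np.int32(163), np.int32(45), np.int32(82), np.int32(95)) 200.65512837877057 [(148, 199, 74, 115), (154, 152, 63, 117), (160, 153, 54, 117), (166, 153, 50, 119), (172, 153, 50, 120), (178, 153, 50, 119), (184, 153, 46, 113), (190, 154, 40, 97), (196, 154, 34, 83), (202, 154, 31, 90), (208, 154, 29, 104), (214, 154, 28, 118)]
t4 (np.int32(163), np.int32(45), np.int32(82), np.int32(95)) 200.56546220608507 [(148, 199, 74, 115), (154, 152, 61, 116), (160, 152, 51, 116), (166, 153, 47, 118), (172, 153, 46, 118), (178, 153, 47, 118), (184, 153, 44, 112), (190, 153, 40, 97), (196, 154, 35, 83), (202, 154, 32, 90), (208, 154, 28, 104), (214, 154, 25, 117)]
```

```bash
python3 -m pendant '[[[0,0,0,0,0,0.5,0],[0,0,0,0,0,1,0],[0,0,0,0,0,1,0],[0,0,0,0,0,1,0],[0,0,0,0,0,1,0],[0,0,0,0,0,1,0],[0,0,0,0,0,1,0],[0,0,0,0,0,1,0],[0,0,0,0,0,1,0],[0,0,0,0,0,1,0],[0,0,0,0,0,1,0],[0,0,0,0,0,1,0],[0,0,0,0,0,1,0],[0,0,0,0,0,0,0],[0,0,0,0,0,0,0]]]' 40
cat >> h.py <<'E'
def past(s,**k):
    o,bx,lc,pc,b=measure(s,red_min=40,**k); end=bx[1]+bx[3]; res=[]
    for i0,i1 in ((14,40),(62,80)):
        q=[]
        for i in range(end+i0,end+i1,2):
            v=o[i:i+2].max(2).mean(0); lo,hi=max(0,int(lc)-80),int(lc)+130; j=lo+v[lo:hi].argmin()
            T=.45*v[j]+.55*np.median(v[max(0,j-40):j+40]); a=j
            while v[a-1]<T:a-=1
            e=j
            while v[e+1]<T:e+=1
            w=T-v[a:e+1]; q.append((w*np.arange(a,e+1)).sum()/w.sum())
        res.append((round((lc-np.median(q))*.25,2),round(np.std(q)*.25,2)))
    return res
E
python3 - <<'E'
from h import *
from station import eyes,monitor
st=monitor.sense();print(st["q"][5],st["force"])
np.savez("pics/t5.npz",**eyes.snapshot("top"))
for n in ("w1","top0","t3","t4","t5"): print(n,past(dict(np.load(f"pics/{n}.npz"))))
E
```

```text
t: 13.75
tcp_pos: [0.4523, -0.0794, 0.0581]
tool_rot: [0.335, 0.942, 0.0, -0.002]
force: [-1.9, 5.8, 6.2]
finger_gap: 0.159
gripper_force: 41.1
-1.3075854478466116 [-1.92847633  5.82216219  6.16320769]
w1 [(np.float64(-25.11), np.float64(0.02)), (np.float64(-25.1), np.float64(0.04))]
top0 [(np.float64(-24.01), np.float64(0.37)), (np.float64(-25.22), np.float64(0.02))]
t3 [(np.float64(10.84), np.float64(0.05)), (np.float64(11.21), np.float64(0.06))]
t4 [(np.float64(11.67), np.float64(0.06)), (np.float64(11.98), np.float64(0.03))]
t5 [(np.float64(1.94), np.float64(0.07)), (np.float64(2.91), np.float64(0.02))]
```

```bash
python3 -m pendant '[[[0,0,0,0,0,0.6,0],[0,0,0,0,0,0.8,0],[0,0,0,0,0,0.6,0],[0,0,0,0,0,0.2,0],[0,0,0,0,0,0,0],[0,0,0,0,0,0,0]]]' 40
python3 - <<'E'
from h import *
from station import eyes,monitor
st=monitor.sense();print(st["q"][5],st["force"],st["ft_torque"])
for n in ("top","scene"):
    s=eyes.snapshot(n); np.savez(f"pics/{n}6.npz",**s)
    try: print(n,past(s))
    except Exception as e: print(n,e)
E
```

```text
t: 14.4
tcp_pos: [0.4525, -0.0793, 0.0581]
tool_rot: [0.456, 0.89, 0.0, -0.001]
force: [-1.0, 5.6, 5.6]
finger_gap: 0.161
gripper_force: 41.1
-1.043641977056162 [-1.01167498  5.57318857  5.63321188] [ 1.08451509  0.09220824 -0.03943072]
top [(np.float64(-0.17), np.float64(0.03)), (np.float64(0.09), np.float64(0.07))]
scene [(np.float64(10.47), np.float64(0.17)), (np.float64(11.67), np.float64(0.12))]
```

Level to within about 0.2 mm by the top camera. I'll let go and check from nearer.

```bash
python3 -m pendant '[[[0,0,0,0,0,0,0.5],[0,0,0,0,0,0,0.5],[0,0,0,0,0,0,0.5],[0,0,0,0,0,0,0.5],[0,0,-0.02,0,0,0,0.5],[0,0,-0.035,0,0,0,0.5],[0,0,-0.035,0,0,0,0.5],[0,0,-0.035,0,0,0,0.5],[0,0,-0.035,0,0,0,0.5],[0,0,-0.035,0,0,0,0.5],[0,0,-0.025,0,0,1,0.5],[0,0,0,0,0,1,0.5],[0,0,0,0,0,1,0.5],[0,0,0,0,0,1,0.5],[0,0,0,0,0,1,0.5],[0,0,0,0,0,1,0.5],[0,0,0,0,0,1,0.5],[0,0,0,0,0,1,0.5],[0,0,0,0,0,1,0.5],[0,0,0,0,0,1,0.5]]]' 40
python3 -m pendant '[[[0,0,0,0,0,1,0.5],[0,0,0,0,0,1,0.5],[0,0,0,0,0,1,0.5],[0,0,0,0,0,1,0.5],[0,0,0,0,0,1,0.5],[0,0,0,0,0,1,0.5],[0,0,0,0,0,1,0.5],[0,0,0,0,0,1,0.5],[0.031,-0.0125,0,0,0,0,0.5],[0.031,-0.0125,0,0,0,0,0.5],[0,0,0,0,0,0,0.5],[0,0,0,0,0,0,0.5]]]'
python3 - <<'E'
from h import *
from station import eyes,monitor
st=monitor.sense();print(st["q"][5],st["force"],st["tcp_pos"])
for n in ("top","wrist"):
    s=eyes.snapshot(n); np.savez(f"pics/{n}7.npz",**s)
    try: print(n,past(s), past(s,th=-.0145))
    except Exception as e: print(n,e)
cv2.imwrite("pics/g7.png",measure(s,red_min=40)[0][:,:,::-1])
E
```

```text
t: 16.5
tcp_pos: [0.4536, -0.0808, 0.2339]
tool_rot: [0.88, 0.476, -0.0, 0.0]
force: [0.1, 0.6, 0.8]
finger_gap: 0.5
gripper_force: 0.0
t: 17.7
tcp_pos: [0.5021, -0.0587, 0.2336]
tool_rot: [1.0, 0.019, -0.001, -0.0]
force: [-0.4, -0.1, 0.1]
finger_gap: 0.503
gripper_force: 0.0
1.195988053821652 [-0.43499982 -0.13769982  0.06566968] [ 0.50210762 -0.05873618  0.23355772]
top min() iterable argument is empty
wrist [(np.float64(-0.05), np.float64(0.03)), (np.float64(0.3), np.float64(0.03))] [(np.float64(0.03), np.float64(0.02)), (np.float64(0.44), np.float64(0.03))][ WARN:0@2.053] global loadsave.cpp:1063 imwrite_ Unsupported depth image for selected encoder is fallbacked to CV_8U.
```

View pics/g7.png

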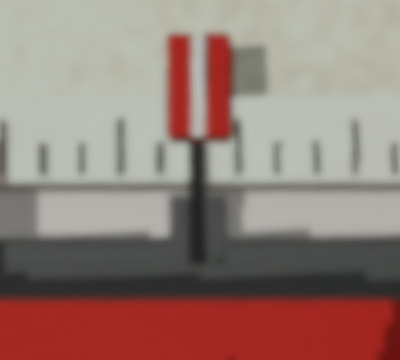

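The final close view shows the pointer's centre (column ~198) in line with the white line (column ~198), a difference under 0.1 mm. The gripper is clear of everything, so I'm handing in.

```bash
python3 -c "
from station import job; print(job.sign_off())"
```

```text
the job is handed in; nothing more can be done
None
```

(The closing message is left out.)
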